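# Line up the check weights on their rail by size

### The job

Put the four steel check weights away on the white rail, standing upright, one centred on each black mark, in order of size: the largest on the mark next to the tall block with the knob, then ever smaller down to the smallest beside the low stop bar. Leave the petri dish and the timer where they are.

Things in the scene. Friction and masses are not known exactly. Their poses are not given: they have to be found in the camera images.
- weight_largest: The largest of the four loose polished steel check weights: an upright cylinder 40 mm in diameter and 50 mm tall with a narrow waist and a small round knob on top, 66 mm tall in all, about 500 g. It stands upright on the worktop. Origin at the centre of its underside, z up along its axis; round, so its yaw means nothing. It can be gripped across the cylinder from above at any yaw.
- weight_second: The second largest of the four loose polished steel check weights: an upright cylinder 30 mm in diameter and 35 mm tall with a narrow waist and a small round knob on top, 48 mm tall in all, about 200 g. It stands upright on the worktop. Origin at the centre of its underside, z up along its axis; round, so its yaw means nothing. It can be gripped across the cylinder from above at any yaw.
- weight_third: The third largest of the four loose polished steel check weights: an upright cylinder 24 mm in diameter and 27.5 mm tall with a narrow waist and a small round knob on top, 38 mm tall in all, about 100 g. It stands upright on the worktop. Origin at the centre of its underside, z up along its axis; round, so its yaw means nothing. It can be gripped across the cylinder from above at any yaw.
- weight_smallest: The smallest of the four loose polished steel check weights: an upright cylinder 18 mm in diameter and 24.5 mm tall with a narrow waist and a small round knob on top, 32 mm tall in all, about 50 g. It stands upright on the worktop. Origin at the centre of its underside, z up along its axis; round, so its yaw means nothing. It can be gripped across the cylinder from above at any yaw.
- weight_rail: White plastic rail lying fixed on the worktop, 60 mm wide (its x), 300 mm long (its y), 12 mm thick. Four flat black round marks, 46 mm in diameter and flush with its top, lie on its centre line at y = -90, -30, +30 and +90 mm. Origin at the centre of its underside, z up; its top is at z = 12 mm.
- handle_block: Tall end of the rail: aluminium block 44 mm across the rail, 20 mm along it and 26 mm high with a round black knob 20 mm in diameter on it, 47 mm high in all, fixed on the rail's centre line 135 mm from the rail's centre, at its +y or its -y end. Origin at the centre of its underside, which is on the rail's top.
- low_stop: Low end of the rail: flat aluminium bar 44 mm across the rail, 14 mm along it and 8 mm high, fixed on the rail's centre line 135 mm from the rail's centre, at the other end from the handle block. Origin at the centre of its underside, which is on the rail's top.
- petri_dish: Bystander: loose round petri dish of clear plastic with pale filling, 59 mm in diameter and 15 mm high, lying on the worktop. Origin at the centre of its underside.
- lab_timer: Bystander: loose white laboratory timer, 62 x 68 x 18 mm, lying on the worktop. Origin at the centre of its underside.
There are look-alikes about, which are no part of the job. Leave any purple look-alike of the weight_smallest alone.

How it is judged (in metres and radians):
At the end, for the whole second after the job is handed in: Each weight stands upright (within 0.1 rad) on the rail, its centre within 12 mm along and across of its mark: largest on the mark nearest the handle block, then second, third, and smallest nearest the low stop; all released and at rest; petri dish and timer within 30 mm of where they were (((y of handle_block in the frame of weight_rail above 0 m and y of weight_largest in the frame of weight_rail between 0.078 and 0.102 m and y of weight_second in the frame of weight_rail between 0.018 and 0.042 m and y of weight_third in the frame of weight_rail between -0.042 and -0.018 m and y of weight_smallest in the frame of weight_rail between -0.102 and -0.078 m) or (y of handle_block in the frame of weight_rail below 0 m and y of weight_largest in the frame of weight_rail between -0.102 and -0.078 m and y of weight_second in the frame of weight_rail between -0.042 and -0.018 m and y of weight_third in the frame of weight_rail between 0.018 and 0.042 m and y of weight_smallest in the frame of weight_rail between 0.078 and 0.102 m)) and x of weight_largest in the frame of weight_rail between -0.012 and 0.012 m and z of weight_largest in the frame of weight_rail between 0.008 and 0.016 m and angle between each of weight_largest, weight_second, weight_third, weight_smallest's own z axis and vertical below 0.1 rad and linear speed of each of weight_largest, weight_second, weight_third, weight_smallest below 0.02 m/s and x of weight_second in the frame of weight_rail between -0.012 and 0.012 m and z of weight_second in the frame of weight_rail between 0.008 and 0.016 m and x of weight_third in the frame of weight_rail between -0.012 and 0.012 m and z of weight_third in the frame of weight_rail between 0.008 and 0.016 m and x of weight_smallest in the frame of weight_rail between -0.012 and 0.012 m and z of weight_smallest in the frame of weight_rail between 0.008 and 0.016 m and distance of each of petri_dish, lab_timer from where it was at the start of the episode below 0.03 m); the robot touches nothing.
It fails at once if the petri dish is pushed from its place (30 mm) (distance of petri_dish from where it was at the start of the episode above 0.03 m).
It fails at once if the timer is pushed from its place (30 mm) (distance of lab_timer from where it was at the start of the episode above 0.03 m).
It also fails if it takes over 102 s, if anything falls off the work surface, if the arm or the gripper's body presses on something with over 40 N, if the wrist force passes 120 N, or if a joint passes its speed limit or range.

### The arm

A 6-joint arm with a two-finger parallel gripper is mounted at the origin on a cart in front of the work surface, level with it; the furniture and walls round the work are solid. World frame = base frame: x ahead of the robot, y to its left, z up, the work surface at z = 0. Lengths are in mm, angles in rad, forces in N, time in s.
With the tool pointing down it reaches from about 300 to 950 mm from the base axis. Payload 3.1 kg.
Tool frame: the origin (TCP) lies midway between the tips of the shut fingers; the grasp point (between the pads) lies 19 mm behind it; z points along the fingers, y is the direction in which the jaws open and shut (so a half turn about z gives the same grasp; the last joint's range is limited). The gripper opens to 85 mm and grips with 20 to 120 N. Pads are 22 mm wide; open, the fingers measure 114 mm over their backs; the gripper's body (76 mm by 85 mm) begins 54 mm behind the grasp point. The pads swing forward as they close: fully open they stand 13 mm farther back than shut.
Start: joints at [-1.287, 0.308, 1.634, -0, 1.2, -0.07], TCP at [216.514, -586.305, 231.272] pointing down, gripper open.
Joint ranges: [-3.06, 3.06], [-0.79, 1.96], [0.05, 2.63], [-1.19, 4.34], [0.05, 2.64], [-2.94, 2.94]. Speed limits (rad/s): [2.79, 2.79, 3.14, 3.14, 3.14, 3.14].

### API

Orientations are given as a 3x3 rotation matrix whose columns are the frame's x, y, z axes.
In Python, from station import bot, cams, order, finder gives the robot as it stands.
- The arm moves only by the tool arm_command, never from a script. Its arguments are lists of equal length, an entry for each row: "linear": the shift along the world's x, y, z in mm, a list of three; "turn": the turn about the world's z in rad; "fingers": the closure, from 0 (fully open) to 1 (shut). A call has 1 to 20 rows; each row is the pose to reach, as a shift and turn from the pose commanded when the call began; what a row does not reach only later rows make up. A row lasts 1/12 s, in which the tool goes at most 41.7 mm and 7.16 degrees, less where a joint would pass 70% of its speed; a pose out of reach is approached as far as the arm can. A call with a gripper value outside its range is refused whole. The fingers move at their own pace and stop on an object; "grip_force" is the grip in N (left out, the last holds). Time passes only in rows, so rows that repeat a pose let the fingers close. It gives the time, the measured TCP pose, the force and the opening at its end, in the units of the state.
- bot.sense(): the state, without advancing time (a new reading comes with each control period).
- cams.get_image(name): name is "scene" or "side" or "wrist"; returns a dict with "img" (420x560x3 uint8, red, green, blue), "z_map" (420x560 float32, mm along the optical axis (not along the pixel's ray), 0 where there is no reading), "K" (3x3 intrinsics, pixels), "k1" (the pictures are not rectified: a ray, as slopes to the right and down, at radius r is drawn at 1 + k1 r^2 times it, then the intrinsics apply), "rvec" (rotation vector, rad) and "tvec" (3), from world to camera coordinates, as OpenCV has them. Camera axes: x right, y down, z forward; pixel columns grow to the right and rows downward; lengths in mm; the calibration is good to about 2 mm. A picture is of the moment at which its call begins.
- order.sign_off(): hands the job in, once; it reports no verdict.
Trained networks look in a picture, given as the dict that the camera call returned (one of the last four; its "shot" number tells which), for a name from the list of things; names that differ only in an ending like _2 or _b are one class to them, and where a whole thing is asked for, a point or a joint stands for the part that bears it (a point fixed in the world has none). Each returns a list of dicts, best first, with "confidence" (0 to 1); they miss things now and then, are a little off and sometimes report something else, mostly with a low value. They report only what shows in the picture. A call takes as long as a camera call. They do not tell look-alikes from the thing itself.
- finder.silhouettes(picture, query): "pixels" (420x560 bool, what is visible of it) and "bbox" ([left, top, right, bottom] in pixels, round what is visible of it).
The state is a dict: "time": time; "qpos": joint angles; "qvel": joint speeds; "joint_efforts": joint torques, N m; "ee_pos": TCP position; "ee_rot": TCP orientation; "wrist_force": force on the tool from outside, world axes, zero at the start; "torque": the same for the moment, N m; "width": finger opening in mm.
Only numpy, scipy, OpenCV 4.12 (cv2) and the standard library are available. Lean on these libraries where they do the work, as an engineer would, in place of code of your own. Each camera call takes 0.05 s, during which the arm holds its last target. There are 200 camera calls.

## Working session

There is one attempt and no reset: what is moved stays moved. The work goes in short steps, Python scripts to look and compute and a tool call to move; the robot and the scene stay as the last step left them, time stands still between calls to the robot, and variables do not carry over. Pictures are saved under pics/ and viewed, on a budget of 14 in all, crops included, one or two more only if the job needs it, and the job is handed in when it is done.

Besides the shell and the picture viewer there is one more tool, called after "Request:" as name(argument=value, ...), one argument or row to a line, values as JSON. arm_command: Moves the arm, as the interface text tells. Its arguments: {"type":"object","properties":{"linear":{"type":"array","items":{"type":"array","items":{"type":"number"}}},"turn":{"type":"array","items":{"type":"number"}},"fingers":{"type":"array","items":{"type":"number"}},"grip_force":{"type":"number"}},"required":["linear","turn","fingers"]}

```bash
mkdir -p pics; cat > h.py <<'E'
import numpy as np, cv2
from station import bot, cams, order, finder
def pts(p, m):
    v,u=np.nonzero(m & (p["z_map"]>0)); z=p["z_map"][v,u].astype(float)
    K=p["K"]; xd=np.c_[(u-K[0,2])/K[0,0],(v-K[1,2])/K[1,1]]
    x=xd.copy()
    for _ in range(10): x=xd/(1+p["k1"]*(x**2).sum(1,keepdims=True))
    c=np.c_[x*z[:,None],z]; R=cv2.Rodrigues(np.array(p["rvec"],float))[0]
    return (c-np.array(p["tvec"]).ravel())@R
def save(p,n): cv2.imwrite("pics/"+n,p["img"][:,:,::-1])
E
python3 - <<'E'
from h import *
for c in ["scene","side"]:
    p=cams.get_image(c); save(p,c+"1.png")
    for q in ["weight_largest","weight_second","weight_third","weight_smallest","weight_rail","handle_block","low_stop","petri_dish","lab_timer"]:
        for d in finder.silhouettes(p,q)[:5]:
            w=pts(p,d["pixels"])
            if len(w)<5: print(c,q,d["bbox"],"few");continue
            t=w[w[:,2]>np.percentile(w[:,2],30)]
            print(c,q,round(d["confidence"],2),np.round(d["bbox"]),"min",w.min(0).round(),"max",w.max(0).round(),"med",np.median(w,0).round())
print(bot.sense())
E
```

```text
scene weight_smallest 0.64 [323. 196. 336. 206.] min [ 547. -220.    4.] max [ 561. -206.   34.] med [ 552. -211.   20.]
scene weight_rail 0.87 [161. 236. 298. 331.] min [404. -87.   0.] max [522. 215.  18.] med [459.  77.  13.]
scene handle_block 0.83 [277. 222. 295. 250.] min [471. -98.  -1.] max [526. -54.  62.] med [488. -65.  38.]
scene low_stop 0.67 [162. 300. 180. 322.] min [414. 185.  13.] max [456. 206.  24.] med [433. 195.  21.]
scene petri_dish 0.64 [308. 154. 331. 174.] min [ 654. -281.    1.] max [ 710. -221.   18.] med [ 677. -249.   14.]
side weight_largest 0.6 [188. 312. 219. 353.] min [ 405. -398.   -2.] max [ 456. -310.   68.] med [ 438. -388.   43.]
side weight_largest 0.15 [214. 159. 263. 229.] min [409. -90.   0.] max [528. 209.  19.] med [466.  59.  14.]
side weight_second 0.98 [286. 319. 312. 350.] min [ 572. -397.    1.] max [ 602. -371.   50.] med [ 586. -389.   33.]
side weight_third 0.71 [212. 257. 223. 279.] min [ 436. -234.    2.] max [ 458. -213.   41.] med [ 448. -227.   23.]
side weight_smallest 0.52 [262. 279. 271. 294.] min [ 529. -278.    5.] max [ 
[... 691 characters left out ...]
1.19967120e+00, -6.96952786e-02]), 'qvel': array([ 1.29934845e-03, -5.27834095e-04,  2.38021346e-04,  1.76354612e-05,
       -4.69754729e-04,  4.47729964e-04]), 'joint_efforts': array([ 7.07298168e-04, -4.15284598e+01, -2.77092683e+01, -6.25362418e-05,
        7.33006818e-04, -4.15427650e-06]), 'ee_pos': array([ 216.54715726, -586.3450768 ,  231.30371376]), 'ee_rot': array([[ 9.38061565e-01,  3.46468611e-01,  4.65749537e-05],
       [ 3.46468614e-01, -9.38061561e-01, -7.96553472e-05],
       [ 1.60920963e-05,  9.08583793e-05, -9.99999996e-01]]), 'wrist_force': array([ 0.06633497, -0.35143738, -0.67953388]), 'torque': array([-0.0354019 , -0.0634126 , -0.01813988]), 'width': 85.55090962369626}
```

```bash
python3 - <<'E'
import cv2,numpy as np
b=cv2.imread("pics/scene1.png"); cv2.imwrite("pics/sceneC.png",cv2.resize(b[120:360,140:420],None,fx=2.8,fy=2.5,interpolation=2))
a=cv2.imread("pics/side1.png"); cv2.imwrite("pics/sideC.png",cv2.resize(a[150:370,140:400],None,fx=3,fy=2.7,interpolation=2))
E
```

```text
(no output)
```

View pics/sideC.png

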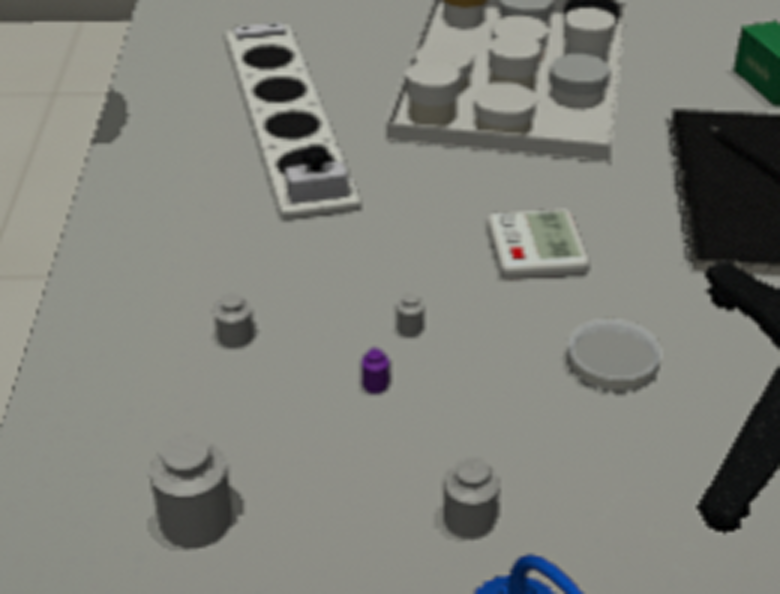

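View pics/sceneC.png

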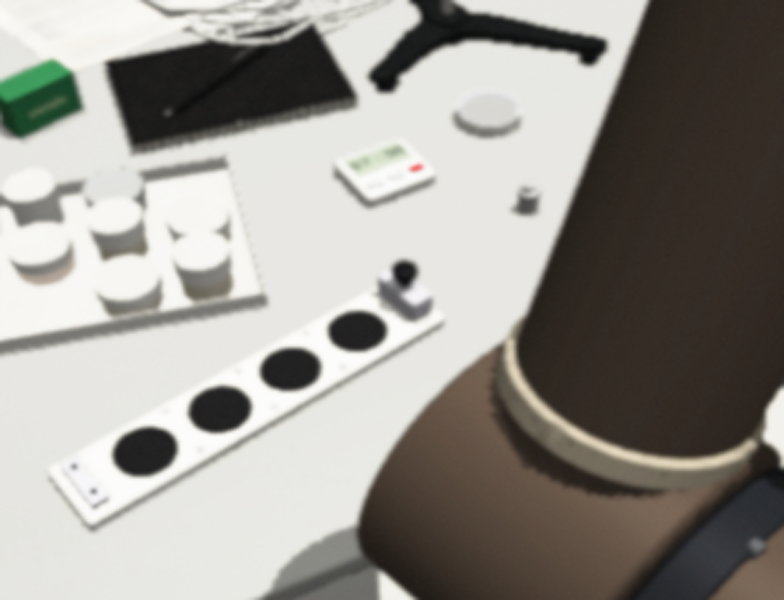

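Smallest candidates: steel at side px (277,267) → about (552,-211); the purple one at side px (265,288) → about (536,-275), which must be left alone. Others are in the side view: largest (203,335), second (299,335), third (218,268). The handle block is at the rail's −y end.

```bash
cat >> h.py <<'E'
from scipy.optimize import least_squares
def rail(p):
    d=finder.silhouettes(p,"weight_rail")[0]; x0,y0,x1,y1=[int(round(v)) for v in d["bbox"]]
    g=p["img"].max(2)<60; m=np.zeros_like(g); m[y0:y1,x0:x1]=g[y0:y1,x0:x1]
    n,l,s,c=cv2.connectedComponentsWithStats(m.astype(np.uint8)); o=[]
    for i in range(1,n):
        if s[i,4]<15: continue
        w=pts(p,l==i); o.append((s[i,4],c[i].round(),w.mean(0).round(1),((w.max(0)+w.min(0))/2).round(1)))
    return o
def circ(w,r):
    # visible-side circle fit of known radius
    f=lambda c:np.hypot(w[:,0]-c[0],w[:,1]-c[1])-r
    s=least_squares(f,w[:,:2].mean(0)+[0,r/2],loss="soft_l1"); return s.x.round(1),np.abs(s.fun).mean().round(2)
E
python3 - <<'E'
from h import *
for c in ["scene","side"]:
    p=cams.get_image(c)
    for o in rail(p): print(c,*o)
p=cams.get_image("side")
for q,r,h in [("weight_largest",20,50),("weight_second",15,35),("weight_third",12,27.5),("weight_smallest",9,24.5)]:
    for d in finder.silhouettes(p,q)[:2]:
        w=pts(p,d["pixels"]); w=w[(w[:,2]>4)&(w[:,2]<h-3)]
        print(q,d["bbox"],len(w),circ(w,r) if len(w)>5 else "")
m=np.zeros((420,560),bool); m[257:277,269:285]=1
w=pts(p,m); w=w[(w[:,2]>5)&(w[:,2]<22)]; print("steel small",len(w),circ(w,9))
E
```

```text
scene 201 [267. 252.] [483.7 -23.7  13.5] [483.8 -23.8  13.7]
scene 231 [243. 267.] [471.   34.8  13.3] [471.1  34.7  13.9]
scene 255 [218. 283.] [457.7  93.   13.1] [457.6  92.8  13.1]
scene 279 [191. 300.] [445.6 151.5  12.7] [446.  151.4  13.3]
scene 175 [276. 328.] [162.4 107.1 336. ] [160.3 107.  332.2]
side 94 [229. 171.] [446.7 149.7  14.5] [445.7 151.6  14.3]
side 110 [233. 183.] [459.5  91.3  14.5] [460.1  91.5  14.8]
side 126 [237. 196.] [472.5  32.9  14.3] [472.4  31.8  14.4]
side 108 [242. 208.] [487.5 -51.6  37.9] [485.  -42.8  37. ]
weight_largest [188.7, 314.2, 215.4, 351.2] 418 (array([ 435.8, -376.2]), np.float64(0.53))
weight_second [287.5, 320.1, 308.9, 350.1] 192 (array([ 587.2, -379.8]), np.float64(0.46))
weight_second [218.0, 157.7, 234.5, 164.7] 70 (array([438.1, 202.7]), np.float64(4.04))
weight_third [211.3, 258.5, 220.2, 279.5] 85 (array([ 446.4, -218.4]), np.float64(0.82))
weight_smallest [260.4, 280.8, 268.5, 295.1] 55 (array([ 536.6, -267.4]), np.float64(0.62))
steel small 51 (array([ 560. , -213.5]), np.float64(0.67))
```

Request:
arm_command(
  linear=[
    [219,210,-71],
    [219,210,-71],
    [219,210,-71],
    [219,210,-71],
    [219,210,-71],
    [219,210,-71],
    [219,210,-71],
    [219,210,-71],
    [219,210,-71],
    [219,210,-71],
    [219,210,-71],
    [219,210,-71],
    [219,210,-71],
    [219,210,-71],
  ],
  turn=[1.431,1.431,1.431,1.431,1.431,1.431,1.431,1.431,1.431,1.431,1.431,1.431,1.431,1.431],
  fingers=[0,0,0,0,0,0,0,0,0,0,0,0,0,0],
  grip_force=60,
)

```text
time: 2.62
ee_pos: [435.6, -376.3, 160.3]
ee_rot: [[-0.211, 0.978, 0.0], [0.978, 0.211, -0.0], [-0.0, 0.0, -1.0]]
wrist_force: [-0.7, -0.9, -0.0]
width: 85.5
```

```bash
python3 - <<'E'
from h import *
p=cams.get_image("wrist"); save(p,"w1.png")
for q,r,h in [("weight_largest",20,50),("weight_second",15,35),("weight_third",12,27.5),("weight_smallest",9,24.5)]:
    for d in finder.silhouettes(p,q)[:2]:
        w=pts(p,d["pixels"]); t=w[(w[:,2]>h-2)&(w[:,2]<h+3)]
        print(q,d["bbox"],d["confidence"],len(t), (t.min(0)+t.max(0))/2, np.ptp(t,0)) if len(t)>3 else print(q,d["bbox"],w.mean(0))
print(bot.sense()["ee_pos"],bot.sense()["ee_rot"][:,1])
E
```

```text
weight_largest [255.9, 178.3, 305.2, 230.9] 0.65 763 [ 434.24457656 -375.88344244   50.35561532] [38.4068139  39.13926869  4.7039487 ]
weight_second [399.0, 212.2, 441.4, 251.9] 0.86 377 [ 583.19213197 -379.273375     35.47381435] [27.62964901 28.97717535  4.91527231]
weight_third [312.0, 9.2, 342.5, 47.0] 0.66 319 [ 442.58652425 -219.60824665   27.52648376] [21.52111738 22.72685654  4.0414978 ]
weight_third [260.4, 178.8, 303.5, 230.6] 0.52 41 [ 432.7040233  -363.22530244   28.03926742] [34.11566542 14.13218909  4.57379427]
weight_smallest [436.0, 44.5, 470.0, 65.8] 0.9 193 [ 556.31531906 -214.80852575   24.36703996] [18.01767321 16.72950611  3.69232909]
weight_smallest [396.2, 99.1, 424.9, 121.7] 0.58 168 [ 533.2668558  -268.79044958   24.25544079] [18.19126625 16.34164218  3.45627157]
[ 435.45649083 -376.41259776  160.30825964] [9.77359320e-01 2.11586292e-01 3.02714576e-05]
```

View pics/w1.png

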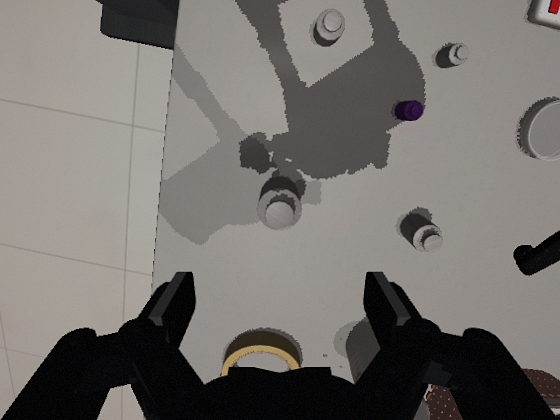

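Wrist view: largest at px (279,205), second (425,235), third (330,25), steel smallest (455,55), purple (409,110). There is a ring-shaped thing near (262,350); I'll check its height before I lower.

```bash
python3 - <<'E'
from h import *
p=cams.get_image("side")
a=np.ones((420,560),bool); w=pts(p,a)
k=(abs(w[:,0]-436)<110)&(w[:,1]<-405)&(w[:,1]>-560)&(w[:,2]>8)&(w[:,2]<150)
k&=~((abs(w[:,0]-436)<75)&(w[:,1]>-440)&(w[:,2]>60))
w=w[k]; print(len(w)); 
if len(w): print(w.min(0),w.max(0),np.percentile(w,[10,50,90],axis=0).round())
p=cams.get_image("wrist")
for box in [(325,372,225,300),(320,400,335,372)]:
    m=np.zeros((420,560),bool); m[box[0]:box[1],box[2]:box[3]]=1
    w=pts(p,m); print(np.percentile(w,[2,10,50,90,98],axis=0).round())
E
```

```text
0
[[ 410. -613.   -2.]
 [ 418. -604.   -2.]
 [ 453. -561.    3.]
 [ 491. -544.   24.]
 [ 499. -369.  233.]]
[[ 447. -604.   -2.]
 [ 449. -578.   -1.]
 [ 555. -523.   31.]
 [ 569. -356.  245.]
 [ 577. -355.  248.]]
```

Request:
arm_command(
  linear=[
    [0,0,-40],
    [0,0,-80],
    [0,0,-120],
    [0,0,-147],
    [0,0,-147],
    [0,0,-147],
    [0,0,-147],
    [0,0,-147],
    [0,0,-147],
    [0,0,-147],
    [0,0,-147],
    [0,0,-137],
    [0,0,-110],
    [0,0,-70],
  ],
  turn=[0,0,0,0,0,0,0,0,0,0,0,0,0,0],
  fingers=[0,0,0,0,0,1,1,1,1,1,1,1,1,1],
  grip_force=60,
)

```text
time: 4.13
ee_pos: [431.9, -372.7, 87.3]
ee_rot: [[-0.212, 0.977, -0.008], [0.977, 0.212, 0.008], [0.009, -0.006, -1.0]]
wrist_force: [0.3, 0.0, -6.0]
width: 38.6
```

Request:
arm_command(
  linear=[
    [2,10,10],
    [5,35,15],
    [9,70,15],
    [14,105,15],
    [19,140,15],
    [24,175,15],
    [29,210,15],
    [34,245,15],
    [39,280,15],
    [43,310,15],
    [46,335,15],
    [48,348,15],
    [48.7,352,15],
    [48.7,352,15],
    [48.7,352,15],
    [48.7,352,15],
  ],
  turn=[0,0,0,0,0,0,0,0,0,0,0,0,0,0,0,0],
  fingers=[1,1,1,1,1,1,1,1,1,1,1,1,1,1,1,1],
)

```text
time: 5.47
ee_pos: [483.9, -25.0, 105.2]
ee_rot: [[-0.212, 0.977, -0.0], [0.977, 0.212, -0.0], [-0.0, -0.0, -1.0]]
wrist_force: [0.1, 0.3, -4.8]
width: 38.8
```

```bash
python3 - <<'E'
from h import *
p=cams.get_image("wrist"); save(p,"w2.png")
print(*rail(p),sep="\n")
for q in ["weight_largest","handle_block"]:
  for d in finder.silhouettes(p,q)[:1]:
    w=pts(p,d["pixels"]); print(q,d["bbox"],d["confidence"],np.median(w,0),w.min(0),w.max(0))
print(bot.sense()["ee_pos"])
E
```

```text
(np.int32(3375), array([279.,  55.]), array([456.5,  93.4,  11.2]), array([457. ,  93. ,  11.1]))
(np.int32(2768), array([280., 141.]), array([469.9,  34.8,  11.3]), array([470. ,  34.1,  11.2]))
(np.int32(3212), array([279., 224.]), array([480.3, -13.4,  54.1]), array([482.9, -21.3,  66.7]))
weight_largest [234.6, 225.5, 325.9, 357.8] 0.98 [479.83482106 -13.11720112 138.67223358] [461.11453413 -57.93613268   9.29224677] [502.69380724  -2.63457246 154.45671577]
[484.12662716 -25.16497233 105.22854564]
```

View pics/w2.png

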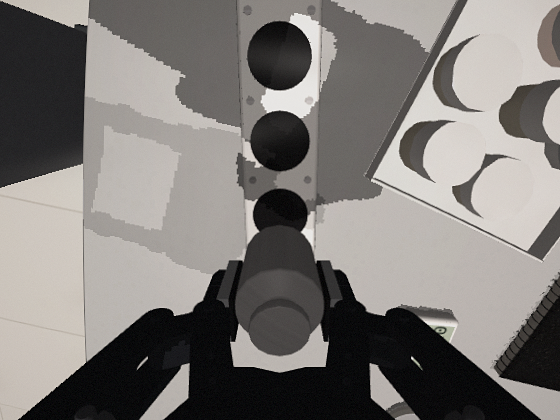

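The largest hangs upright at px (280,290), and the remaining marks at (279,55), (280,141) and (279,224) lie in line with it. Now I lower and release it.

Request:
arm_command(
  linear=[
    [0,1,-30],
    [0,1,-60],
    [0,1,-72],
    [0,1,-77],
    [0,1,-79.5],
    [0,1,-79.5],
    [0,1,-79.5],
    [0,1,-79.5],
    [0,1,-79.5],
    [0,1,-79.5],
    [0,1,-79.5],
    [0,1,-60],
    [0,1,-25],
    [0,1,10],
    [0,1,45],
    [0,1,45],
  ],
  turn=[0,0,0,0,0,0,0,0,0,0,0,0,0,0,0,0],
  fingers=[1,1,1,1,1,1,0.3,0,0,0,0,0,0,0,0,0],
)

```text
time: 7.0
ee_pos: [490.2, -24.1, 157.5]
ee_rot: [[-0.212, 0.977, 0.014], [0.977, 0.212, -0.002], [-0.005, 0.014, -1.0]]
wrist_force: [1.4, -1.0, 1.4]
width: 85.4
```

```bash
python3 - <<'E'
from h import *
for c in ["wrist","side"]:
  p=cams.get_image(c); save(p,c+"3.png")
  for d in finder.silhouettes(p,"weight_largest")[:2]:
    w=pts(p,d["pixels"]); t=w[(w[:,2]>60)&(w[:,2]<65)]; print(c,d["bbox"],d["confidence"],len(t),(t.min(0)+t.max(0))/2 if len(t) else w.mean(0),np.ptp(t,0) if len(t) else 0)
print(bot.sense()["ee_pos"])
E
```

```text
wrist [244.2, 174.7, 297.0, 232.5] 0.62 875 [480.08603244 -20.91851728  62.26363855] [38.81066555 38.85428318  4.51587831]
side [230.6, 184.3, 248.5, 210.0] 0.75 56 [482.66348767 -25.21337419  62.55050124] [37.99370916 31.97085089  4.72014405]
[483.16766091 -23.17492377 149.19548647]
```

Request:
arm_command(
  linear=[
    [8,-28,0],
    [18,-63,0],
    [28,-98,0],
    [38,-133,0],
    [48,-168,0],
    [58,-203,0],
    [68,-238,0],
    [78,-273,0],
    [88,-308,0],
    [96,-336,0],
    [101,-353,0],
    [101,-356,0],
    [101,-356,0],
    [101,-356,-35],
    [101,-356,-70],
    [101,-356,-90],
    [101,-356,-90],
  ],
  turn=[0,0,0,0,0,0,0,0,0,0,0,0,0,0,0,0,0],
  fingers=[0,0,0,0,0,0,0,0,0,0,0,0,0,0,0,0,0],
)

```text
time: 8.62
ee_pos: [579.7, -373.5, 52.3]
ee_rot: [[-0.213, 0.977, -0.012], [0.977, 0.214, 0.01], [0.012, -0.01, -1.0]]
wrist_force: [-0.6, 1.3, -2.4]
width: 85.0
```

```bash
python3 - <<'E'
from h import *
p=cams.get_image("wrist"); save(p,"w4.png")
for d in finder.silhouettes(p,"weight_second")[:2]:
    w=pts(p,d["pixels"]); t=w[(w[:,2]>33)&(w[:,2]<38)]; print(d["bbox"],d["confidence"],len(t),(t.min(0)+t.max(0))/2,np.ptp(t,0)) if len(t) else 0
print(bot.sense()["ee_pos"])
E
```

```text
[ 583.89236458 -376.8810288    58.46356308]
```

View pics/w4.png

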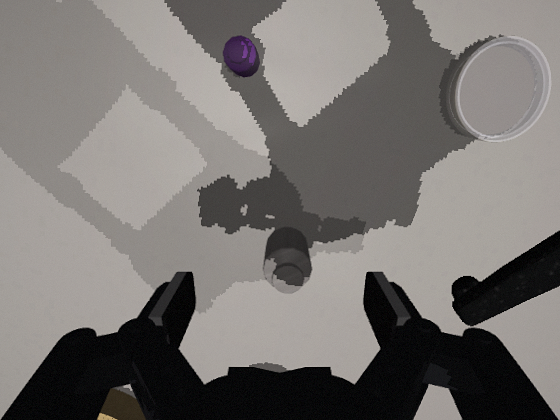

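The second weight sits between the open jaws at px (288,265); the tripod leg at (470,300) is clear to the right.

Request:
arm_command(
  linear=[
    [0,-1,-25],
    [0,-1,-45],
    [0,-1,-56],
    [0,-1,-56],
    [0,-1,-56],
    [0,-1,-56],
    [0,-1,-56],
    [0,-1,-56],
    [0,-1,-56],
    [0,-1,-56],
    [0,-1,-46],
    [0,-1,-20],
    [0,-1,20],
    [0,-1,35],
    [0,-1,35],
  ],
  turn=[0,0,0,0,0,0,0,0,0,0,0,0,0,0,0],
  fingers=[0,0,0,0,1,1,1,1,1,1,1,1,1,1,1],
)

```text
time: 9.97
ee_pos: [588.9, -383.0, 101.5]
ee_rot: [[-0.212, 0.977, 0.009], [0.977, 0.212, -0.007], [-0.009, 0.008, -1.0]]
wrist_force: [1.6, -0.7, -1.4]
width: 27.9
```

Request:
arm_command(
  linear=[
    [-4,12,15],
    [-13,46,25],
    [-22,80,30],
    [-32,115,30],
    [-41,150,30],
    [-51,185,30],
    [-61,220,30],
    [-70,255,30],
    [-80,290,30],
    [-90,325,30],
    [-100,360,30],
    [-107,388,30],
    [-113,408,30],
    [-114.5,414.4,30],
    [-114.5,414.4,30],
    [-114.5,414.4,30],
    [-114.5,414.4,30],
    [-114.5,414.4,0],
    [-114.5,414.4,0],
    [-114.5,414.4,0],
  ],
  turn=[0,0,0,0,0,0,0,0,0,0,0,0,0,0,0,0,0,0,0,0],
  fingers=[1,1,1,1,1,1,1,1,1,1,1,1,1,1,1,1,1,1,1,1],
)

```text
time: 11.63
ee_pos: [469.1, 33.0, 93.8]
ee_rot: [[-0.211, 0.978, -0.005], [0.978, 0.211, -0.0], [0.001, -0.005, -1.0]]
wrist_force: [-0.7, 0.1, -2.7]
width: 28.5
```

```bash
python3 - <<'E'
from h import *
p=cams.get_image("wrist"); save(p,"w5.png")
print(*rail(p),sep="\n"); print(bot.sense()["ee_pos"],bot.sense()["width"])
E
```

```text
(np.int32(3781), array([282.,  52.]), array([443.6, 151.9,  11.2]), array([443.9, 151.5,  11.3]))
(np.int32(3054), array([282., 142.]), array([456.9,  93.4,  11.2]), array([457. ,  92.8,  11. ]))
(np.int32(5929), array([283., 257.]), array([468.4,  40.1,  74.8]), array([469.1,  34.5,  85.2]))
(np.int32(199), array([279., 303.]), array([466. ,  41.1, 131. ]), array([467.7,  38.7, 128.7]))
[471.32152554  33.28793011  95.67329516] 27.84041137346497
```

View pics/w5.png

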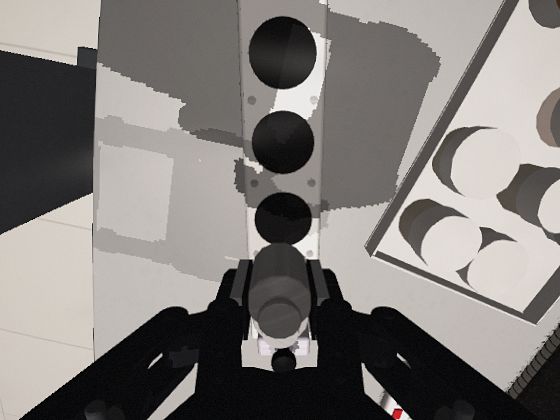

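Second hangs upright over its mark, px (282,290), with the marks ahead at (282,52) and (282,142). Lowering it now.

Request:
arm_command(
  linear=[
    [0,1,-30],
    [0,1,-60],
    [0,1,-72],
    [0,1,-76.5],
    [0,1,-78.5],
    [0,1,-78.5],
    [0,1,-78.5],
    [0,1,-78.5],
    [0,1,-78.5],
    [0,1,-78.5],
    [0,1,-78.5],
    [0,1,-60],
    [0,1,-25],
    [0,1,10],
    [0,1,45],
    [0,1,45],
    [0,1,45],
    [0,1,45],
  ],
  turn=[0,0,0,0,0,0,0,0,0,0,0,0,0,0,0,0,0,0],
  fingers=[1,1,1,1,1,1,0.3,0,0,0,0,0,0,0,0,0,0,0],
)

```text
time: 13.23
ee_pos: [470.3, 35.1, 140.1]
ee_rot: [[-0.212, 0.977, -0.0], [0.977, 0.212, -0.0], [0.0, -0.0, -1.0]]
wrist_force: [0.3, -0.4, 0.1]
width: 85.7
```

```bash
python3 - <<'E'
from h import *
p=cams.get_image("wrist")
for q,a,b in [("weight_second",45,50),("weight_largest",60,65)]:
  for d in finder.silhouettes(p,q)[:2]:
    w=pts(p,d["pixels"]); t=w[(w[:,2]>a)&(w[:,2]<b)]; print(q,d["bbox"],d["confidence"],len(t),(t.min(0)+t.max(0))/2,np.ptp(t,0)) if len(t) else 0
p=cams.get_image("side")
for q,r,h in [("weight_third",12,27.5)]:
    for d in finder.silhouettes(p,q)[:2]:
        w=pts(p,d["pixels"]); w=w[(w[:,2]>4)&(w[:,2]<h-3)]
        print(q,d["bbox"],len(w),circ(w,r) if len(w)>5 else "")
print(bot.sense()["ee_pos"])
E
```

```text
weight_second [263.7, 188.3, 300.3, 231.1] 0.68 462 [470.43500651  36.54351256  47.20776458] [28.32848061 28.4156873   4.37488683]
weight_largest [251.8, 241.8, 302.9, 308.7] 0.85 812 [480.1159043  -20.16484036  62.46022411] [39.26146974 37.62316054  4.9182943 ]
weight_third [210.4, 258.0, 222.8, 279.7] 98 (array([ 446.2, -218.8]), np.float64(0.67))
[469.41716557  35.1040398  138.66316319]
```

Request:
arm_command(
  linear=[
    [-2,-20,0],
    [-6,-55,0],
    [-9,-90,0],
    [-13,-125,0],
    [-16,-160,0],
    [-20,-195,0],
    [-24,-230,0],
    [-26,-250,-10],
    [-26,-254,-40],
    [-26,-254,-75],
    [-26,-254,-105],
    [-26,-254,-127],
    [-26,-254,-137],
    [-26,-254,-137],
    [-26,-254,-137],
    [-26,-254,-137],
    [-26,-254,-137],
    [-26,-254,-137],
    [-26,-254,-137],
    [-26,-254,-137],
  ],
  turn=[0,0,0,0,0,0,0,0,0,0,0,0,0,0,0,0,0,0,0,0],
  fingers=[0,0,0,0,0,0,0,0,0,0,0,0,0,0,1,1,1,1,1,1],
  grip_force=50,
)

```text
time: 15.15
ee_pos: [445.7, -219.4, 4.7]
ee_rot: [[-0.213, 0.977, 0.002], [0.977, 0.213, -0.001], [-0.002, 0.002, -1.0]]
wrist_force: [-0.4, 0.3, 5.4]
width: 22.2
```

Request:
arm_command(
  linear=[
    [0,0,8],
    [0,0,35],
    [0,0,75],
    [0,10,105],
    [1,35,116],
    [3,70,116],
    [4,105,116],
    [6,140,116],
    [7,175,116],
    [8,210,116],
    [10,245,116],
    [12,280,116],
    [13,302,116],
    [13,311,116],
    [13,311,100],
    [13,311,75],
    [13,311,75],
    [13,311,75],
  ],
  turn=[0,0,0,0,0,0,0,0,0,0,0,0,0,0,0,0,0,0],
  fingers=[1,1,1,1,1,1,1,1,1,1,1,1,1,1,1,1,1,1],
)

```text
time: 16.65
ee_pos: [455.7, 91.5, 77.3]
ee_rot: [[-0.212, 0.977, -0.004], [0.977, 0.212, -0.001], [0.0, -0.005, -1.0]]
wrist_force: [-0.0, -0.0, -1.5]
width: 22.2
```

```bash
python3 - <<'E'
from h import *
p=cams.get_image("wrist"); save(p,"w6.png")
print(*rail(p),sep="\n"); print(bot.sense()["ee_pos"],bot.sense()["width"])
E
```

```text
(np.int32(63), array([262.,  73.]), array([421.4, 192.3,  19.2]), array([421.4, 192.3,  18.8]))
(np.int32(3533), array([283., 144.]), array([443.8, 152. ,  11.2]), array([444. , 151.4,  11.4]))
(np.int32(8620), array([285., 288.]), array([458.1,  87. ,  74.7]), array([468.9,  42.3,  83.1]))
(np.int32(72), array([278., 296.]), array([452.7,  97.5, 106.6]), array([453.2,  94.8, 104.7]))
(np.int32(21), array([291., 323.]), array([471.8,  47.6,  59.5]), array([468.1,  63.4,  78.7]))
[458.20486525  91.67284573  79.07007872] 22.16494772189065
```

View pics/w6.png

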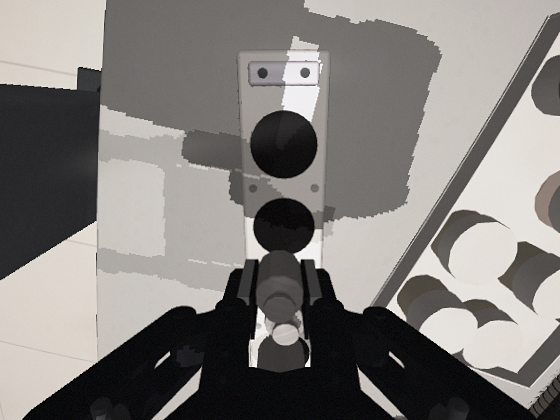

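Third hangs upright at px (280,285), last mark at (283,144), tray edge near (375,300). I'll open only partway on release.

Request:
arm_command(
  linear=[
    [0,0.5,-30],
    [0,0.5,-50],
    [0,0.5,-58],
    [0,0.5,-62],
    [0,0.5,-62],
    [0,0.5,-62],
    [0,0.5,-62],
    [0,0.5,-62],
    [0,0.5,-62],
    [0,0.5,-62],
    [0,0.5,-45],
    [0,0.5,-10],
    [0,0.5,25],
    [0,0.5,60],
    [0,0.5,60],
    [0,0.5,60],
    [0,0.5,60],
  ],
  turn=[0,0,0,0,0,0,0,0,0,0,0,0,0,0,0,0,0],
  fingers=[1,1,1,1,1,0.6,0.45,0.45,0.45,0.45,0.45,0.45,0.3,0,0,0,0],
)

```text
time: 18.17
ee_pos: [457.3, 92.6, 138.1]
ee_rot: [[-0.212, 0.977, -0.0], [0.977, 0.212, -0.0], [0.0, -0.0, -1.0]]
wrist_force: [-1.3, 0.0, -0.0]
width: 85.5
```

```bash
python3 - <<'E'
from h import *
p=cams.get_image("wrist")
for q,a,b in [("weight_third",37,42),("weight_second",45,50),("weight_largest",60,65)]:
  for d in finder.silhouettes(p,q)[:2]:
    w=pts(p,d["pixels"]); t=w[(w[:,2]>a)&(w[:,2]<b)]; print(q,d["bbox"],d["confidence"],len(t),(t.min(0)+t.max(0))/2,np.ptp(t,0)) if len(t) else 0
print(bot.sense()["ee_pos"])
E
```

```text
weight_third [269.2, 189.6, 294.8, 225.1] 0.57 300 [457.61856057  93.58269141  39.20309067] [22.31262993 22.55709227  4.36056692]
weight_second [267.4, 245.5, 297.9, 298.0] 0.83 426 [470.55375415  37.51389865  47.26284756] [28.60338231 27.41783525  4.480232  ]
weight_largest [253.6, 295.8, 304.0, 365.4] 0.72 702 [479.65460788 -20.02061162  62.4862366 ] [38.72986225 36.81099849  4.94126836]
[456.1852663   92.43332257 136.51784943]
```

Request:
arm_command(
  linear=[
    [6,-20,0],
    [18,-54,0],
    [29,-88,0],
    [40,-122,0],
    [51,-156,0],
    [62,-190,0],
    [73,-224,0],
    [84,-258,0],
    [93,-285,0],
    [99,-303,0],
    [100,-307,-10],
    [100,-307,-40],
    [100,-307,-75],
    [100,-307,-75],
    [100,-307,-75],
  ],
  turn=[0,0,0,0,0,0,0,0,0,0,0,0,0,0,0],
  fingers=[0,0,0,0,0,0,0,0,0,0,0,0,0,0,0],
)

```text
time: 19.62
ee_pos: [553.9, -211.8, 59.4]
ee_rot: [[-0.213, 0.977, -0.009], [0.977, 0.213, 0.004], [0.006, -0.008, -1.0]]
wrist_force: [-0.9, -0.1, 0.5]
width: 85.3
```

```bash
python3 - <<'E'
from h import *
p=cams.get_image("wrist"); save(p,"w7.png")
for d in finder.silhouettes(p,"weight_smallest")[:3]:
    w=pts(p,d["pixels"]); t=w[(w[:,2]>22)&(w[:,2]<27)]; print(d["bbox"],d["confidence"],len(t),(t.min(0)+t.max(0))/2 if len(t) else w.mean(0),p["img"][d["pixels"]].mean(0))
print(bot.sense()["ee_pos"])
E
```

```text
[225.0, 281.7, 253.0, 324.7] 0.96 249 [ 534.04052753 -266.24040648   23.96155374] [52.83902439 22.50731707 69.3804878 ]
[272.6, 226.7, 296.7, 261.4] 0.6 303 [ 556.85654063 -213.85269552   23.8335144 ] [80.67422434 77.47374702 76.0274463 ]
[ 558.03935642 -213.82477365   63.75479991]
```

View pics/w7.png

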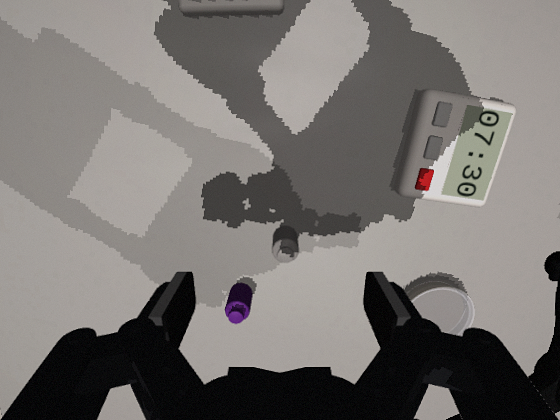

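Steel smallest at px (285,243) between the jaws; purple at (238,303) lies about 46 mm aside along the pad-width direction, so it stays clear.

Request:
arm_command(
  linear=[
    [-0.5,0,-25],
    [-0.5,0,-45],
    [-0.5,0,-56],
    [-0.5,0,-59.5],
    [-0.5,0,-59.5],
    [-0.5,0,-59.5],
    [-0.5,0,-59.5],
    [-0.5,0,-59.5],
    [-0.5,0,-59.5],
    [-0.5,0,-59.5],
    [-0.5,0,-59.5],
    [-0.5,0,-59.5],
    [-0.5,0,-50],
    [-0.5,0,-20],
    [-0.5,0,20],
    [-0.5,0,50],
    [-0.5,0,50],
  ],
  turn=[0,0,0,0,0,0,0,0,0,0,0,0,0,0,0,0,0],
  fingers=[0,0,0,0,0,1,1,1,1,1,1,1,1,1,1,1,1],
  grip_force=40,
)

```text
time: 21.13
ee_pos: [562.5, -216.8, 121.3]
ee_rot: [[-0.212, 0.977, 0.013], [0.977, 0.212, -0.006], [-0.009, 0.011, -1.0]]
wrist_force: [2.2, -1.3, -0.2]
width: 16.0
```

Request:
arm_command(
  linear=[
    [-6,20,6],
    [-16,52,6],
    [-26,85,6],
    [-36,118,6],
    [-46,151,6],
    [-57,185,6],
    [-67,218,6],
    [-77,251,6],
    [-87,284,6],
    [-97,317,6],
    [-106,345,6],
    [-111,362,6],
    [-112.5,365.5,6],
    [-112.5,365.5,-20],
    [-112.5,365.5,-35],
    [-112.5,365.5,-35],
    [-112.5,365.5,-35],
    [-112.5,365.5,-35],
  ],
  turn=[0,0,0,0,0,0,0,0,0,0,0,0,0,0,0,0,0,0],
  fingers=[1,1,1,1,1,1,1,1,1,1,1,1,1,1,1,1,1,1],
)

```text
time: 22.63
ee_pos: [445.4, 150.7, 78.9]
ee_rot: [[-0.212, 0.977, 0.001], [0.977, 0.212, 0.0], [-0.0, 0.001, -1.0]]
wrist_force: [0.1, -0.5, -0.8]
width: 16.6
```

```bash
python3 - <<'E'
from h import *
p=cams.get_image("wrist"); save(p,"w8.png")
print(bot.sense()["ee_pos"],bot.sense()["width"])
E
```

```text
[445.85677242 150.85142943  79.2476123 ] 16.461168771508238
```

View pics/w8.png

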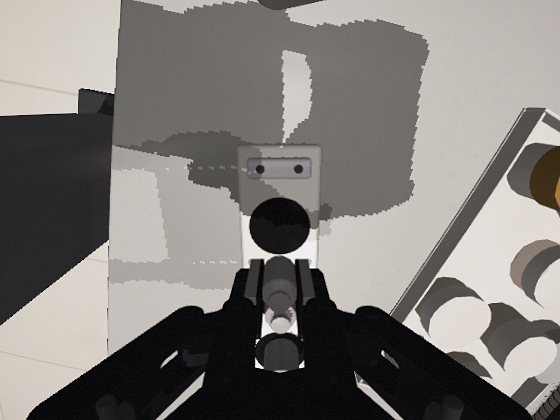

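Smallest hangs upright at px (280,285) over its mark. Lowering and releasing.

Request:
arm_command(
  linear=[
    [0,0.5,-30],
    [0,0.5,-50],
    [0,0.5,-58],
    [0,0.5,-62],
    [0,0.5,-62],
    [0,0.5,-62],
    [0,0.5,-62],
    [0,0.5,-62],
    [0,0.5,-62],
    [0,0.5,-62],
    [0,0.5,-45],
    [0,0.5,-10],
    [0,0.5,25],
    [0,0.5,60],
    [0,0.5,75],
    [0,0.5,75],
    [0,0.5,75],
  ],
  turn=[0,0,0,0,0,0,0,0,0,0,0,0,0,0,0,0,0],
  fingers=[1,1,1,1,1,0.7,0.5,0.5,0.5,0.5,0.5,0.5,0.4,0.3,0.3,0.3,0.3],
)

```text
time: 24.1
ee_pos: [445.5, 151.8, 154.3]
ee_rot: [[-0.212, 0.977, 0.003], [0.977, 0.212, 0.001], [0.0, 0.003, -1.0]]
wrist_force: [0.6, -0.1, -1.4]
width: 59.8
```

Request:
arm_command(
  linear=[
    [0,-20,20],
    [0,-50,40],
    [0,-80,60],
    [0,-100,60],
    [0,-100,60],
    [0,-100,60],
  ],
  turn=[0,0,0,0,0,0],
  fingers=[0.3,0.3,0.3,0.3,0.3,0.3],
)

```text
time: 24.6
ee_pos: [443.4, 51.0, 211.4]
ee_rot: [[-0.21, 0.978, -0.004], [0.978, 0.21, 0.0], [0.001, -0.003, -1.0]]
wrist_force: [-0.3, 1.2, 1.0]
width: 59.8
```

```bash
python3 - <<'E'
from h import *
M={"weight_largest":(483.5,-24,62),"weight_second":(470.8,34.2,47),"weight_third":(457.7,92.7,39.5),"weight_smallest":(444.8,151.3,36.5)}
R=np.array([[.977,.212],[-.212,.977]])
for c in ["wrist","side"]:
  p=cams.get_image(c); save(p,c+"9.png")
  for q,m in M.items():
    for d in finder.silhouettes(p,q)[:2]:
      w=pts(p,d["pixels"]); t=w[abs(w[:,2]-m[2])<2.5]
      if len(t)>3: print(c,q,np.round(d["bbox"]),d["confidence"],len(t),R@(((t.min(0)+t.max(0))/2)[:2]-m[:2]))
  for q in ["petri_dish","lab_timer"]:
    for d in finder.silhouettes(p,q)[:1]: print(c,q,d["bbox"],np.median(pts(p,d["pixels"]),0).round())
i=cv2.imread("pics/side9.png")[140:320,180:380]; j=cv2.imread("pics/wrist9.png")
a=cv2.resize(i,(440,396),interpolation=2); b=cv2.resize(j[:,130:430],(283,396)); cv2.imwrite("pics/fin.png",np.hstack([a,b]))
E
```

```text
wrist weight_largest [283. 234. 319. 282.] 0.8 469 [-3.34199528  5.06462462]
wrist weight_second [290. 189. 318. 227.] 0.8 305 [0.48876497 2.24366095]
wrist weight_second [274.  36. 330. 290.] 0.28 21 [ 7.20260078 -1.47084006]
wrist weight_third [292. 142. 311. 166.] 0.95 203 [-0.26317969  0.26406883]
wrist weight_third [296.  88. 312. 106.] 0.63 38 [-1.13442565 60.82376126]
wrist weight_smallest [295.  90. 310. 104.] 0.7 141 [-0.9800784   0.31195431]
wrist petri_dish [381.1, 385.6, 410.4, 411.1] [ 690. -242.   14.]
wrist lab_timer [291.0, 143.2, 313.4, 168.1] [456.  94.  40.]
side weight_largest [231. 184. 247. 208.] 0.92 54 [ 0.08411039 -1.06276796]
side weight_second [231. 179. 243. 187.] 0.38 8 [-8.87386506 -2.09280725]
side weight_third [229. 170. 238. 183.] 0.52 20 [ 2.00331849 -2.59008907]
side weight_smallest [262. 280. 271. 295.] 0.66 5 [ 1.06205504e-01 -4.32404161e+02]
side weight_smallest [223. 158. 233. 171.] 0.52 13 [ 2.613287   -4.59277501]
side petri_dish [329.5, 266.0, 359.8, 293.1] [ 686. -257.   17.]
side lab_timer [301.8, 229.4, 338.2, 253.5] [ 651. -139.   17.]
```

View pics/fin.png

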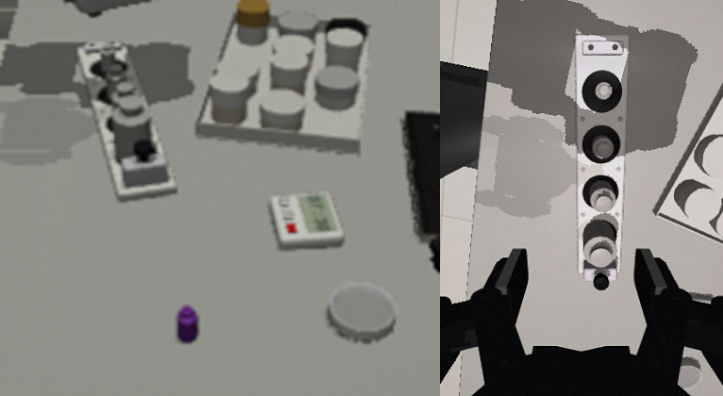

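The final picture shows all four weights upright on their marks in size order, with the dish, timer and purple look-alike where they started. I'm handing in.

```bash
python3 -c "
from station import order
print(order.sign_off())"
```

```text
the job is handed in; nothing more can be done
None
```

All four steel weights now stand upright on the rail's black marks in size order, the largest next to the handle block and the smallest beside the low stop. I handed the job in at about 25 s of the 102 s allowed; no verdict is reported.

- **Weights:** the last wrist-camera check put each one within about 5 mm of its mark, against a limit of 12 mm. The largest was furthest off, at about −3 mm across and +5 mm along.
- **Disagreement:** the side camera mostly agreed, to within about 5 mm. It read the second weight 9 mm off across the rail, but that came from only 8 pixels of a half-hidden weight. The wrist view put the second weight about 2 mm off.
- **Wrong detections:** the finder named the third weight as the timer in the wrist view, and picked the purple look-alike as the smallest weight in the side view. I disregarded both.
- **Left alone:** in the side view the petri dish and timer measured the same positions as at the start. The purple look-alike was not touched.

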